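Clear the lantern away, unlatch the box gate and hold it wide open

TASK

Lift the lantern off its charging stand by its handle and stand it upright in the middle of the wooden coaster, letting it go there without dropping it. Then squeeze the two gate catches on top of the storage box fully together, first the one nearest the hinge and after that the other, and take the gate by its black knob and swing it out past its detent until it stands wide open, about square to the box front or further. Finish while still holding the gate wide by the knob, because it swings back if let go; leave the bowl, marker and stapler where they are.

Things in the scene. Friction and masses are not known exactly. Their poses are not given: they have to be found in the camera images.
- box: Grey storage box fixed on the desk, 190 deep (x) x 230 wide (y) x 130 mm tall. Origin under its middle; barred gate in its front, facing box -x, in the plane x = -100 mm, hinge at y = +105 mm (cap to 155 mm high). On top, two catches: first at x = -55, y = +60 mm, second at x = -55, y = -25 mm; from each jaw a thin arm runs to x = -116 mm, 144 to 150 mm high, its tooth blocking the gate.
- gate (a joint): Gate angle (rad): 0 shut, grows as it swings out, clockwise seen from above (from box -y to box -x); 1.57 square to the front, stop 1.9. Leaf 32 to 125 mm above the desk: passes over the stand, not past a lantern on it. A light spring closes it (0.6 to 1.2 N at the knob); a ball detent between about 0.4 and 0.8 takes some 3 N at the knob to pass. Let go when wide, it swings back to about 0.8.
- gate_hinge (a point): Point on the gate's upright hinge axis, 130 mm above the desk. The white leaf, 10 mm thick, runs 190 mm from here.
- gate_knob: Black upright cylindrical knob on a thin steel stem on the gate's top edge, 170 mm from the hinge axis. Origin at the stem's foot, 125 mm above the desk; the knob is 20 mm in diameter and reaches from 18 to 63 mm above its origin; z up; it can spin about its own axis.
- catch1_a: +y (hinge side) jaw of the first catch (nearest the hinge): black upright tab, 8 mm thick along box y, 16 mm wide along box x, 34 mm tall. Origin: centre of its foot, 132 mm above the desk. Jaw centres are 40 mm apart when out, 20 mm when fully squeezed: each slides 10 mm inwards along box y against 2 N friction, stays where left. A steel block stands midway between the pair.
- catch1_b: -y jaw of the first catch (nearest the hinge): black upright tab, 8 mm thick along box y, 16 mm wide along box x, 34 mm tall. Origin: centre of its foot, 132 mm above the desk. Jaw centres are 40 mm apart when out, 20 mm when fully squeezed: each slides 10 mm inwards along box y against 2 N friction, stays where left. A steel block stands midway between the pair.
- catch2_a: +y (hinge side) jaw of the second catch: black upright tab, 8 mm thick along box y, 16 mm wide along box x, 34 mm tall. Origin: centre of its foot, 132 mm above the desk. Jaw centres are 40 mm apart when out, 20 mm when fully squeezed: each slides 10 mm inwards along box y against 2 N friction, stays where left. A steel block stands midway between the pair.
- catch2_b: -y jaw of the second catch: black upright tab, 8 mm thick along box y, 16 mm wide along box x, 34 mm tall. Origin: centre of its foot, 132 mm above the desk. Jaw centres are 40 mm apart when out, 20 mm when fully squeezed: each slides 10 mm inwards along box y against 2 N friction, stays where left. A steel block stands midway between the pair.
- lantern: Cordless lantern, about 0.2 to 0.45 kg: black round foot 64 mm in diameter and 30 mm tall, white lamp cylinder 56 mm in diameter, black cap up to 95 mm, and a rigid steel handle arched over it. Origin at the centre of its underside, z up. The handle's top bar lies along its y: 54 mm long, 10 mm wide (x), 125 to 137 mm above the underside, with open space beneath down to the cap.
- lantern_bar (a point): Middle of the handle's top bar, 131 mm above the lantern's underside.
- stand: Round black charging stand fixed on the desk in front of the gate, 92 mm in diameter, 20 mm tall, with a round recess 72 mm wide whose floor is 14 mm above the desk; the lantern starts in it. Origin at the centre of its underside.
- coaster: Square wooden coaster fixed on the desk, 110 x 110 x 6 mm. Origin at the centre of its underside.
- bowl: White ceramic bowl of paper clips, 100 mm across, 40 mm tall. Bystander. Origin under its middle.
- marker: Blue marker lying on the desk, 137 mm long along its x, 18 mm thick. Bystander. Origin under its middle.
- stapler: Steel stapler, 140 mm long along its x, 36 mm wide, 43 mm tall. Bystander. Origin under its middle.
There are look-alikes about, which are no part of the job. Leave any red or yellow look-alike of the lantern alone.

How it is judged:
By the outcome, as a careful person would: the job done as asked, in the order asked, and still so for the second after the job is handed in, while the arm keeps its last pose, push and grip.
It also fails if it takes over 72 s, if anything falls off the work surface, if the arm or the gripper's body presses on something with over 40 N, if the wrist force passes 120 N, or if a joint passes its speed limit or range.

ROBOT

A 7-joint arm with a two-finger parallel gripper is mounted at the origin on the work surface. World frame = base frame: x ahead of the robot, y to its left, z up, the work surface at z = 0. Lengths are in m, angles in rad, forces in N, time in s.
With the tool pointing down it reaches from about 0.35 to 0.9 m from the base axis. Payload 7.2 kg.
Tool frame: the origin (TCP) lies midway between the tips of the shut fingers; the grasp point (between the pads) lies 19 mm behind it; z points along the fingers, y is the direction in which the jaws open and shut (so a half turn about z gives the same grasp; the last joint's range is limited). The gripper opens to 88 mm and grips with 3 to 60 N. Pads are 20 mm wide; open, the fingers measure 115 mm over their backs; the gripper's body (75 mm by 178 mm) begins 61 mm behind the grasp point.
Start: joints at [1.245, 0.411, -0.013, 1.596, 0.006, 1.134, -0.082], TCP at [0.159, -0.604, 0.223] pointing down, gripper open.
Joint ranges: [-2.95, 2.95], [-0.29, 1.99], [-1.47, 1.44], [0.14, 2.54], [-1.03, 4.17], [0.13, 1.85], [-2.86, 2.86]. Speed limits (rad/s): [2.39, 2.39, 3.01, 3.01, 3.14, 3.14, 3.14].

INTERFACE

Orientations are given as a unit quaternion [w, x, y, z].
In Python, from station import bot gives the robot as it stands. The module is installed in compiled form; this text tells all that it offers.
- The arm moves only by the shell command python3 -m pendant 'ROWS' [FORCE]. ROWS is JSON, a list of rows, each an object of numbers: "wx", "wy", "wz": the turn, a rotation vector about the tool's x, y, z in degrees; "tx", "ty", "tz": the shift along the tool's x, y, z in mm; "hand": the opening, from 0 (shut) to 1 (fully open). In form: [{"wx": .., "wy": .., "wz": .., "tx": .., "ty": .., "tz": .., "hand": ..}, ...]. A call has 1 to 12 rows; each row is the pose to reach, as a shift and turn from the pose measured when the call began, along the tool's axes at that moment; what a row does not reach only later rows make up. A row lasts 1/10 s, in which the tool goes at most 50 mm and 8.59 degrees, less where a joint would pass 70% of its speed; a pose out of reach is approached as far as the arm can. A call with a gripper value outside its range is refused whole. The fingers move at their own pace and stop on an object; FORCE is the grip in N (left out, the last holds). Time passes only in rows, so rows that repeat a pose let the fingers close. It gives the time, the measured TCP pose, the force and the opening at its end, in the units of the state.
- bot.get_obs(): the state, without advancing time (a new reading comes with each control period).
- bot.grab_frame(name): name is "scene" or "top"; returns (picture, depth): 384x512x3 uint8, red, green, blue; 384x512 float32, m along the optical axis (not along the pixel's ray), 0 where there is no reading.
- bot.camera_params(name): a dict with "vertical_fov" (degrees; the focal length in pixels is half the picture's height over the tangent of half this angle, whatever the lens; pixels are square), "cx", "cy" (the principal point, pixels), "dist_coeffs" ([k1, k2, p1, p2, k3] as OpenCV has them; the pictures are not rectified), "rvec" (rotation vector, rad) and "tvec" (3), from world to camera coordinates, as OpenCV has them. Camera axes: x right, y down, z forward; pixel columns grow to the right and rows downward; lengths in m; the calibration is good to about 2 mm. A picture is of the moment at which its call begins. camera_params takes no time and is no camera call.
- bot.job_done(): hands the job in, once; it reports no verdict.
The state is a dict: "time": time; "joints": joint angles; "qvel": joint speeds; "effort": joint torques, N m; "ee_pos": TCP position; "ee_rot": TCP orientation; "ft_force": force on the tool from outside, world axes, zero at the start; "ft_torque": the same for the moment, N m; "width": finger opening in m.
Only numpy, scipy, OpenCV 4.12 (cv2) and the standard library are available. Lean on these libraries where they do the work, as an engineer would, in place of code of your own. Each camera call takes 0.05 s, during which the arm holds its last target. There are 200 camera calls.

## Working session

There is one attempt and no reset: what is moved stays moved. The work goes in short steps, Python scripts to look and compute and a shell command to move; the robot and the scene stay as the last step left them, time stands still between calls to the robot, and variables do not carry over. Pictures are saved under pics/ and viewed, about 8 in all and at most 12, crops included, and the job is handed in when it is done.

```bash
mkdir -p pics
cat > h.py <<'E'
import numpy as np, cv2
from scipy.spatial.transform import Rotation as R
from station import bot
def cam(n):
    p=bot.camera_params(n); f=192/np.tan(np.radians(p["vertical_fov"])/2)
    K=np.array([[f,0,p["cx"]],[0,f,p["cy"]],[0,0,1]]); return K,np.array(p["dist_coeffs"],float),R.from_rotvec(np.ravel(p["rvec"])).as_matrix(),np.ravel(p["tvec"])
def ray(n,uv):
    K,d,Rm,t=cam(n); q=cv2.undistortPoints(np.array(uv,float).reshape(-1,1,2),K,d)[:,0]
    D=np.c_[q,np.ones(len(q))]; return -Rm.T@t, D@Rm   # D scaled: depth along axis
def onplane(n,uv,z):
    c,D=ray(n,uv); return c+D*((z-c[2])/D[:,2])[:,None]
def withdepth(n,uv,dep):
    c,D=ray(n,uv); uv=np.array(uv,int).reshape(-1,2); return c+D*dep[uv[:,1],uv[:,0]][:,None]
def proj(n,P):
    K,d,Rm,t=cam(n); return cv2.projectPoints(np.array(P,float).reshape(-1,3),cv2.Rodrigues(Rm)[0],t,K,d)[0][:,0]
def snap(n,name):
    im,dp=bot.grab_frame(n); cv2.imwrite(f"pics/{name}.png",im[:,:,::-1]); np.save(f"pics/{name}.npy",dp); return im,dp
def tool(dst,yaw=None):
    """world target TCP -> tool-frame shift mm (current)"""
    o=bot.get_obs(); w,x,y,z=o["ee_rot"]; M=R.from_quat([x,y,z,w]).as_matrix()
    return (M.T@(np.array(dst)-o["ee_pos"])*1000).round(1), M.round(3)
E
python3 - <<'E'
from h import *
a,_=snap("scene","s0"); b,_=snap("top","t0")
for n in("scene","top"): print(n,cam(n)[0][0,0],ray(n,[[256,192]]))
o=bot.get_obs(); print(o["time"],o["ee_pos"],o["ee_rot"],o["width"]); print(tool([0,0,0])[1])
E
```

```text
scene 442.7773277096734 (array([ 1.11506796, -0.28303471,  1.03621096]), array([[-0.47679828,  0.29636854, -0.8275777 ]]))
top 374.5748053760484 (array([0.46788655, 0.05466804, 1.19823304]), array([[ 0.06795219, -0.00161688, -0.99782966]]))
0.1 [ 0.15922106 -0.60392469  0.22189081] [-7.09663996e-04  9.91700448e-01  1.28567882e-01 -1.35837637e-04] 0.08795879676947732
[[ 0.967  0.255 -0.   ]
 [ 0.255 -0.967  0.001]
 [-0.    -0.001 -1.   ]]
```

View pics/s0.png

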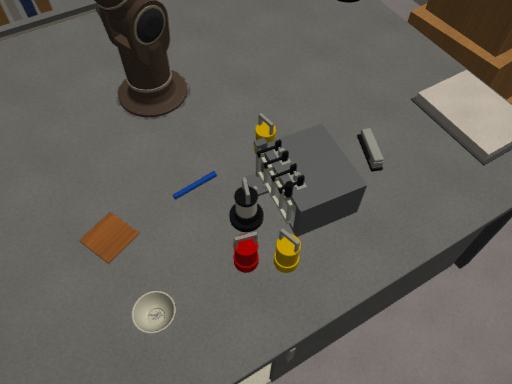

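View pics/t0.png

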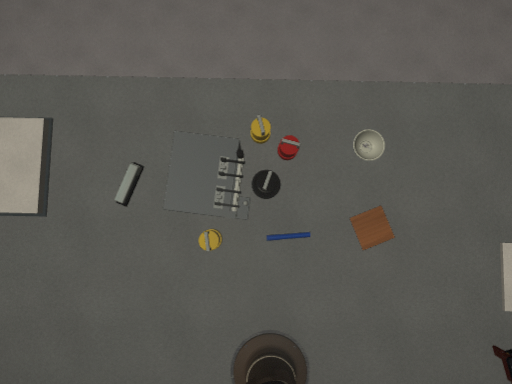

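The top view has world x up and y left. The lantern stands at (266,183), the coaster at (372,227), the knob near (240,153) and the hinge at about (242,210). Next I'll measure them.

Run:
```python
from h import *
a=cv2.imread("pics/t0.png"); s=cv2.imread("pics/s0.png")
c=cv2.resize(a[110:240,150:310],None,fx=4.4,fy=4.4,interpolation=cv2.INTER_CUBIC)
c=cv2.convertScaleAbs(c,alpha=1.6); cv2.imwrite("pics/t0c.png",c)
c=cv2.resize(s[100:250,210:370],None,fx=4,fy=4,interpolation=cv2.INTER_CUBIC)
cv2.imwrite("pics/s0c.png",cv2.convertScaleAbs(c,alpha=1.6))
# coaster
h=cv2.cvtColor(a,cv2.COLOR_BGR2HSV); m=cv2.inRange(h,(3,110,60),(18,255,255)); m[:, :330]=0;m[:180]=0;m[270:]=0;m[:,410:]=0
k=max(cv2.findContours(m,0,2)[0],key=cv2.contourArea); r=cv2.minAreaRect(k); print(r, onplane("top",[r[0]],.006))
```

```text
((371.64202880859375, 227.44082641601562), (34.69231414794922, 33.769229888916016), 67.38013458251953) [[ 0.44386615 -0.31584594  0.006     ]]
```

View pics/t0c.png

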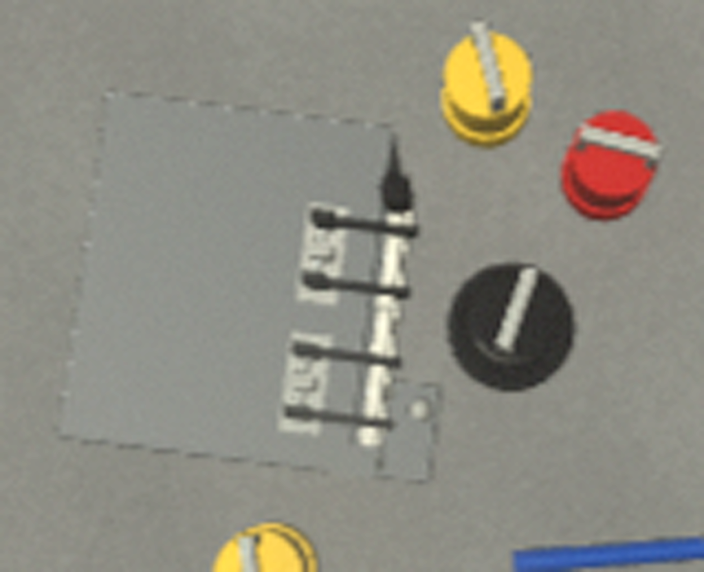

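View pics/s0c.png

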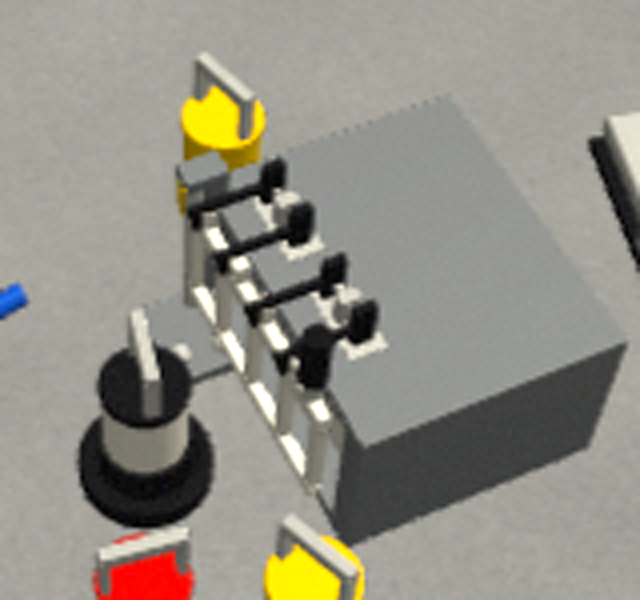

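Run:
```python
from h import *
f=lambda u,v:[150+u/4.4-.5,110+v/4.4-.5]
d=np.load("pics/t0.npy"); ds=np.load("pics/s0.npy")
C=onplane("top",[f(107,93),f(392,125),f(62,437)],.130); print("corners",C)
w=np.array([[.095,-.115],[-.095,-.115],[.095,.115]])
# fit 2D rigid
U,V=C[:,:2],w; u,v=U-U.mean(0),V-V.mean(0); H=v.T@u; th=np.arctan2(H[0,1]-H[1,0],H[0,0]+H[1,1])
Rm=np.array([[np.cos(th),-np.sin(th)],[np.sin(th),np.cos(th)]]); t=U.mean(0)-Rm@V.mean(0); print("yaw",np.degrees(th),"t",t,"res",(V@Rm.T+t-U)*1e3)
B=lambda x,y:(Rm@[x,y]+t).round(4)
pts=dict(hinge=(-.1,.105),knob=(-.1,-.065),c1a=(-.055,.08),c1b=(-.055,.04),c2a=(-.055,-.005),c2b=(-.055,-.045))
for k,p in pts.items(): 
  z=.188 if k=="knob" else .166; q=[*B(*p),z]; print(k,B(*p),proj("top",q).round(1),((proj("top",q)[0]-[150,110]+.5)*4.4).round(),((proj("scene",q)[0]-[210,100]+.5)*4).round())
print("bar",onplane("top",[f(530,268),f(506,348)],.151))
g=lambda u,v:[210+u/4-.5,100+v/4-.5]
print("bar scene",onplane("scene",[g(137,315),g(150,380)],.151))
for p in [(397,180),(393,140),(397,195),(395,160)]: print(p,withdepth("top",[f(*p)],d))
for p in [(315,335),(315,360),(315,380)]: print(p,withdepth("scene",[g(*p)],ds))
```

```text
corners [[0.71401835 0.29452757 0.13      ]
 [0.69643986 0.10639901 0.13      ]
 [0.48741599 0.31493388 0.13      ]]
yaw 84.70141310567232 t [0.59153091 0.21062873] res [[ 0.79403273  0.07543269]
 [ 0.82677784 -0.98413886]
 [-1.62081057  0.90870617]]
hinge [0.4777 0.1208] [[230.9 213.5]] [358. 457.] [200. 160.]
knob [0.647  0.1051] [[237.7 151.3]] [388. 184.] [327. 334.]
c1a [0.5068 0.1633] [[215.7 202.6]] [291. 409.] [280. 164.]
c1b [0.5466 0.1596] [[217.5 188.2]] [299. 346.] [309. 208.]
c2a [0.5914 0.1554] [[219.5 172.1]] [308. 276.] [342. 258.]
c2b [0.6313 0.1517] [[221.2 157.9]] [315. 213.] [374. 306.]
bar [[0.60090759 0.01488756 0.151     ]
 [0.54925793 0.02932923 0.151     ]]
bar scene [[0.55456205 0.0290729  0.151     ]
 [0.60027128 0.01159478 0.151     ]]
(397, 180) [[0.64946816 0.09966204 0.1881541 ]]
(393, 140) [[0.68663127 0.10554566 0.12913687]]
(397, 195) [[0.63968871 0.09934246 0.19038301]]
(395, 160) [[0.68454363 0.10660203 0.07084034]]
(315, 335) [[0.64483806 0.09779092 0.19010798]]
(315, 360) [[0.65305944 0.09342425 0.17777283]]
(315, 380) [[0.65319135 0.09522579 0.15541804]]
```

```bash
T='{"wz":32,"tx":563,"ty":-498,"tz":0,"hand":0.55}'; true
python3 -m pendant '[{"wz":8,"tx":30,"ty":-26,"tz":-5,"hand":0.55},{"wz":16,"tx":66,"ty":-58,"tz":-10,"hand":0.55},{"wz":24,"tx":102,"ty":-90,"tz":-10,"hand":0.55},{"wz":32,"tx":138,"ty":-122,"tz":-10,"hand":0.55},{"wz":32,"tx":174,"ty":-154,"tz":-10,"hand":0.55},{"wz":32,"tx":210,"ty":-186,"tz":-10,"hand":0.55},{"wz":32,"tx":246,"ty":-218,"tz":-10,"hand":0.55},{"wz":32,"tx":282,"ty":-250,"tz":-10,"hand":0.55},{"wz":32,"tx":318,"ty":-281,"tz":-10,"hand":0.55},{"wz":32,"tx":350,"ty":-310,"tz":-10,"hand":0.55},{"wz":32,"tx":372,"ty":-329,"tz":-10,"hand":0.55},{"wz":32,"tx":380,"ty":-336,"tz":-10,"hand":0.55}]' 20
python3 -c "
from h import *
print(tool([.576,.021,.200]))"
```

```text
(array([ 562.4, -498. ,   22.6]), array([[ 0.967,  0.255, -0.   ],
       [ 0.255, -0.967,  0.001],
       [-0.   , -0.001, -1.   ]]))invalid input
```

```bash
python3 -m pendant '[{"wx":0,"wy":0,"wz":8,"tx":30,"ty":-26,"tz":-5,"hand":0.55},{"wx":0,"wy":0,"wz":16,"tx":66,"ty":-58,"tz":-10,"hand":0.55},{"wx":0,"wy":0,"wz":24,"tx":102,"ty":-90,"tz":-10,"hand":0.55},{"wx":0,"wy":0,"wz":32,"tx":138,"ty":-122,"tz":-10,"hand":0.55},{"wx":0,"wy":0,"wz":32,"tx":174,"ty":-154,"tz":-10,"hand":0.55},{"wx":0,"wy":0,"wz":32,"tx":210,"ty":-186,"tz":-10,"hand":0.55},{"wx":0,"wy":0,"wz":32,"tx":246,"ty":-218,"tz":-10,"hand":0.55},{"wx":0,"wy":0,"wz":32,"tx":282,"ty":-250,"tz":-10,"hand":0.55},{"wx":0,"wy":0,"wz":32,"tx":318,"ty":-281,"tz":-10,"hand":0.55},{"wx":0,"wy":0,"wz":32,"tx":350,"ty":-310,"tz":-10,"hand":0.55},{"wx":0,"wy":0,"wz":32,"tx":372,"ty":-329,"tz":-10,"hand":0.55},{"wx":0,"wy":0,"wz":32,"tx":380,"ty":-336,"tz":-10,"hand":0.55}]' 20
python3 -c "
from h import *
print(tool([.576,.021,.200]))"
```

```text
time: 1.3
ee_pos: [0.4423, -0.1791, 0.2322]
ee_rot: [-0.001, 0.989, -0.148, -0.0]
ft_force: [0.2, -0.6, -0.2]
width: 0.0483
(array([  69.5, -230.4,   32.6]), array([[ 0.956, -0.292, -0.   ],
       [-0.292, -0.956,  0.002],
       [-0.001, -0.002, -1.   ]]))
```

```bash
python3 -m pendant '[{"wx":0,"wy":0,"wz":0,"tx":10,"ty":-34,"tz":0,"hand":0.55},{"wx":0,"wy":0,"wz":0,"tx":23,"ty":-76,"tz":0,"hand":0.55},{"wx":0,"wy":0,"wz":0,"tx":36,"ty":-119,"tz":10,"hand":0.55},{"wx":0,"wy":0,"wz":0,"tx":49,"ty":-161,"tz":20,"hand":0.55},{"wx":0,"wy":0,"wz":0,"tx":60,"ty":-198,"tz":30,"hand":0.55},{"wx":0,"wy":0,"wz":0,"tx":67,"ty":-222,"tz":32,"hand":0.55},{"wx":0,"wy":0,"wz":0,"tx":69.5,"ty":-230,"tz":32,"hand":0.55},{"wx":0,"wy":0,"wz":0,"tx":69.5,"ty":-230,"tz":32,"hand":0.55}]' 20
python3 - <<'E'
from h import *
print(tool([.576,.021,.125]))
s,_=snap("scene","s1"); c=cv2.resize(s[90:250,190:350],None,fx=3.7,fy=3.7,interpolation=cv2.INTER_CUBIC)
cv2.imwrite("pics/s1c.png",cv2.convertScaleAbs(c[:,:,::-1],alpha=1.6))
E
```

```text
time: 2.1
ee_pos: [0.5759, 0.0203, 0.2002]
ee_rot: [-0.001, 0.989, -0.147, -0.001]
ft_force: [-0.1, -0.6, 1.4]
width: 0.0484
(array([ 0. , -0.6, 75.2]), array([[ 0.957, -0.291, -0.001],
       [-0.291, -0.957,  0.002],
       [-0.002, -0.002, -1.   ]]))
```

View pics/s1c.png

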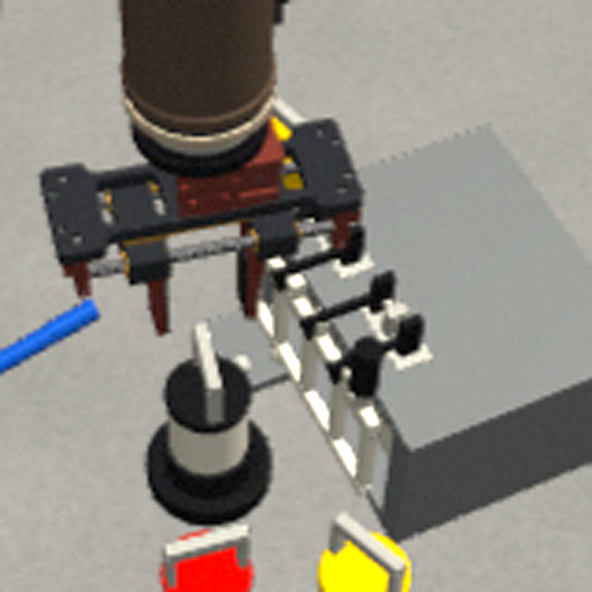

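The open fingers straddle the white lantern's bar at crop (205,355), with the gripper body clear of the catches and knob. I'll descend and grip.

```bash
python3 -m pendant '[{"wx":0,"wy":0,"wz":0,"tx":0,"ty":-0.6,"tz":20,"hand":0.55},{"wx":0,"wy":0,"wz":0,"tx":0,"ty":-0.6,"tz":45,"hand":0.55},{"wx":0,"wy":0,"wz":0,"tx":0,"ty":-0.6,"tz":65,"hand":0.55},{"wx":0,"wy":0,"wz":0,"tx":0,"ty":-0.6,"tz":75,"hand":0.55},{"wx":0,"wy":0,"wz":0,"tx":0,"ty":-0.6,"tz":75,"hand":0.55},{"wx":0,"wy":0,"wz":0,"tx":0,"ty":-0.6,"tz":75,"hand":0},{"wx":0,"wy":0,"wz":0,"tx":0,"ty":-0.6,"tz":75,"hand":0},{"wx":0,"wy":0,"wz":0,"tx":0,"ty":-0.6,"tz":75,"hand":0},{"wx":0,"wy":0,"wz":0,"tx":0,"ty":-0.6,"tz":75,"hand":0},{"wx":0,"wy":0,"wz":0,"tx":0,"ty":-0.6,"tz":75,"hand":0},{"wx":0,"wy":0,"wz":0,"tx":0,"ty":-0.6,"tz":75,"hand":0},{"wx":0,"wy":0,"wz":0,"tx":0,"ty":-0.6,"tz":75,"hand":0}]' 35
```

```text
time: 3.35
ee_pos: [0.5757, 0.0199, 0.1256]
ee_rot: [-0.001, 0.989, -0.148, -0.0]
ft_force: [0.4, 1.6, 0.2]
width: 0.01
```

```bash
python3 -m pendant '[{"wx":0,"wy":0,"wz":0,"tx":0,"ty":0,"tz":-5,"hand":0},{"wx":0,"wy":0,"wz":0,"tx":0,"ty":0,"tz":-15,"hand":0},{"wx":0,"wy":0,"wz":0,"tx":0,"ty":0,"tz":-30,"hand":0},{"wx":0,"wy":0,"wz":0,"tx":0,"ty":0,"tz":-50,"hand":0},{"wx":0,"wy":0,"wz":0,"tx":0,"ty":0,"tz":-68,"hand":0},{"wx":0,"wy":0,"wz":0,"tx":0,"ty":0,"tz":-78,"hand":0},{"wx":0,"wy":0,"wz":0,"tx":0,"ty":0,"tz":-80,"hand":0},{"wx":0,"wy":0,"wz":0,"tx":0,"ty":0,"tz":-80,"hand":0}]' 35
python3 - <<'E'
from h import *
print(tool([.444,-.316,.205]))
s,d=snap("scene","s2"); c=s[110:260,180:330][:,:,::-1]
c=cv2.resize(c,None,fx=3.7,fy=3.7,interpolation=cv2.INTER_CUBIC)
cv2.imwrite("pics/s2c.png",cv2.convertScaleAbs(c,alpha=1.6))
E
```

```text
time: 4.15
ee_pos: [0.5757, 0.0197, 0.2055]
ee_rot: [-0.001, 0.989, -0.148, -0.001]
ft_force: [-0.0, -1.1, -3.4]
width: 0.0096
(array([-2.770e+01,  3.595e+02,  1.000e-01]), array([[ 0.956, -0.293, -0.001],
       [-0.293, -0.956,  0.001],
       [-0.001, -0.001, -1.   ]]))
```

View pics/s2c.png

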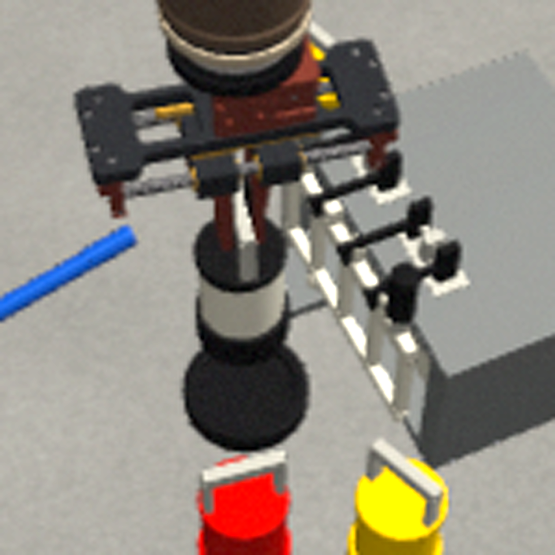

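```bash
python3 -m pendant '[{"wx":0,"wy":0,"wz":0,"tx":-1,"ty":12,"tz":0,"hand":0},{"wx":0,"wy":0,"wz":0,"tx":-3,"ty":36,"tz":0,"hand":0},{"wx":0,"wy":0,"wz":0,"tx":-6,"ty":72,"tz":0,"hand":0},{"wx":0,"wy":0,"wz":0,"tx":-9,"ty":114,"tz":0,"hand":0},{"wx":0,"wy":0,"wz":0,"tx":-12,"ty":158,"tz":0,"hand":0},{"wx":0,"wy":0,"wz":0,"tx":-16,"ty":202,"tz":0,"hand":0},{"wx":0,"wy":0,"wz":0,"tx":-19,"ty":246,"tz":0,"hand":0},{"wx":0,"wy":0,"wz":0,"tx":-22,"ty":288,"tz":0,"hand":0},{"wx":0,"wy":0,"wz":0,"tx":-25,"ty":324,"tz":0,"hand":0},{"wx":0,"wy":0,"wz":0,"tx":-27,"ty":348,"tz":0,"hand":0},{"wx":0,"wy":0,"wz":0,"tx":-28,"ty":358,"tz":0,"hand":0},{"wx":0,"wy":0,"wz":0,"tx":-28,"ty":359.5,"tz":0,"hand":0}]' 35
python3 -m pendant '[{"wx":0,"wy":0,"wz":0,"tx":0,"ty":0,"tz":10,"hand":0},{"wx":0,"wy":0,"wz":0,"tx":0,"ty":0,"tz":30,"hand":0},{"wx":0,"wy":0,"wz":0,"tx":0,"ty":0,"tz":50,"hand":0},{"wx":0,"wy":0,"wz":0,"tx":0,"ty":0,"tz":63,"hand":0},{"wx":0,"wy":0,"wz":0,"tx":0,"ty":0,"tz":70,"hand":0},{"wx":0,"wy":0,"wz":0,"tx":0,"ty":0,"tz":72,"hand":0},{"wx":0,"wy":0,"wz":0,"tx":0,"ty":0,"tz":72,"hand":0}]' 35
python3 - <<'E'
from h import *
print(tool([.444,-.316,.1175]))
s,d=snap("scene","s3"); t,_=snap("top","t3")
a=s[170:300,50:210]; b=t[170:280,310:430]
rs=lambda c,h:cv2.resize(c,(int(c.shape[1]*h/c.shape[0]),h),interpolation=cv2.INTER_CUBIC)
c=np.hstack([rs(a,320),rs(b,320)])[:,:,::-1]; cv2.imwrite("pics/s3c.png",cv2.convertScaleAbs(c,alpha=1.6)); print(c.shape)
E
```

```text
time: 5.4
ee_pos: [0.4422, -0.317, 0.2041]
ee_rot: [-0.001, 0.989, -0.149, -0.002]
ft_force: [0.1, 0.6, -3.3]
width: 0.0098
time: 6.1
ee_pos: [0.4424, -0.3166, 0.1322]
ee_rot: [-0.001, 0.989, -0.149, -0.001]
ft_force: [0.4, -0.3, -3.9]
width: 0.0098
(array([ 1.4, -1. , 14.7]), array([[ 0.956, -0.294, -0.003],
       [-0.294, -0.956,  0.002],
       [-0.003, -0.001, -1.   ]]))
(320, 742, 3)
```

View pics/s3c.png

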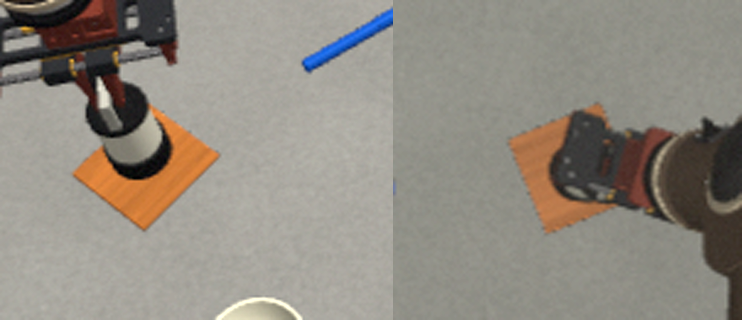

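Lantern hangs upright about 15 mm above the coaster, centred as far as this view shows. I'll lower it, then release only on contact.

```bash
python3 -m pendant '[{"wx":0,"wy":0,"wz":0,"tx":1.4,"ty":-1,"tz":5,"hand":0},{"wx":0,"wy":0,"wz":0,"tx":1.4,"ty":-1,"tz":10,"hand":0},{"wx":0,"wy":0,"wz":0,"tx":1.4,"ty":-1,"tz":13,"hand":0},{"wx":0,"wy":0,"wz":0,"tx":1.4,"ty":-1,"tz":14.5,"hand":0},{"wx":0,"wy":0,"wz":0,"tx":1.4,"ty":-1,"tz":15,"hand":0},{"wx":0,"wy":0,"wz":0,"tx":1.4,"ty":-1,"tz":15.5,"hand":0}]' 35
```

```text
time: 6.8
ee_pos: [0.4443, -0.3164, 0.1176]
ee_rot: [-0.0, 0.989, -0.149, -0.001]
ft_force: [-1.7, 1.0, 3.1]
width: 0.0098
```

Contact is made, since Fz went from −3.9 to +3.1 N. I'll open, then rise.

```bash
python3 -m pendant '[{"wx":0,"wy":0,"wz":0,"tx":0,"ty":0,"tz":0,"hand":0.2},{"wx":0,"wy":0,"wz":0,"tx":0,"ty":0,"tz":0,"hand":0.4},{"wx":0,"wy":0,"wz":0,"tx":0,"ty":0,"tz":0,"hand":0.5},{"wx":0,"wy":0,"wz":0,"tx":0,"ty":0,"tz":0,"hand":0.5},{"wx":0,"wy":0,"wz":0,"tx":0,"ty":0,"tz":-10,"hand":0.5},{"wx":0,"wy":0,"wz":0,"tx":0,"ty":0,"tz":-30,"hand":0.5},{"wx":0,"wy":0,"wz":0,"tx":0,"ty":0,"tz":-60,"hand":0.5},{"wx":0,"wy":0,"wz":0,"tx":0,"ty":0,"tz":-95,"hand":0.5},{"wx":0,"wy":0,"wz":0,"tx":0,"ty":0,"tz":-125,"hand":0.8},{"wx":0,"wy":0,"wz":0,"tx":0,"ty":0,"tz":-140,"hand":0.8},{"wx":0,"wy":0,"wz":0,"tx":0,"ty":0,"tz":-145,"hand":0.8}]' 15
python3 - <<'E'
from h import *
print(tool([.525,.1605,.260]))
E
```

```text
time: 7.9
ee_pos: [0.4453, -0.317, 0.2654]
ee_rot: [0.0, 0.989, -0.149, 0.001]
ft_force: [-0.2, -0.6, -0.5]
width: 0.0643
(array([ -64.7, -479.8,    5. ]), array([[ 0.956, -0.295,  0.002],
       [-0.295, -0.956, -0.001],
       [ 0.002,  0.001, -1.   ]]))
```

Run:
```python
from h import *
print(np.round(bot.get_obs()["joints"],2))
t,d=snap("top","t4"); hs=cv2.cvtColor(t,cv2.COLOR_RGB2HSV)
# knob: highest black pixels near
P=[(u,v) for u in range(228,252) for v in range(140,165)]
W=withdepth("top",P,d); g=np.array([t[v,u].max() for u,v in P])
for z0,z1,n in[(.180,.198,"knob"),]:
  m=(W[:,2]>z0)&(W[:,2]<z1); print(n,m.sum(),W[m].mean(0),(W[m].max(0)+W[m].min(0))/2)
P=[(u,v) for u in range(205,226) for v in range(150,215)]
W=withdepth("top",P,d); m=(W[:,2]>.158)&(W[:,2]<.172)
for w in W[m].round(4): print(w)
```

```text
[ 0.69  0.25 -0.2   1.72  0.05  1.17 -1.39]
knob 42 [0.64443898 0.10170565 0.18857084] [0.64492601 0.10160347 0.18788172]
[0.5082 0.1681 0.1665]
[0.5054 0.1678 0.1684]
[0.5029 0.1683 0.1626]
[0.5083 0.1653 0.1666]
[0.5056 0.1652 0.1665]
[0.503  0.1657 0.1616]
[0.55   0.1641 0.1635]
[0.547  0.1636 0.1668]
[0.5442 0.1636 0.1667]
[0.5082 0.1622 0.1697]
[0.5055 0.1623 0.1681]
[0.5028 0.1623 0.1675]
[0.5471 0.1609 0.1665]
[0.5443 0.1608 0.1668]
[0.5418 0.1612 0.1621]
[0.5225 0.1609 0.16  ]
[0.5084 0.1597 0.1681]
[0.5056 0.1596 0.1682]
[0.503  0.1599 0.1646]
[0.592  0.1598 0.1632]
[0.5887 0.1592 0.1675]
[0.5472 0.1583 0.1656]
[0.5444 0.1581 0.1665]
[0.5416 0.158  0.1667]
[0.5085 0.157  0.1667]
[0.5057 0.1569 0.1678]
[0.5029 0.1568 0.1679]
[0.5918 0.1567 0.1655]
[0.5888 0.1566 0.1667]
[0.5867 0.157  0.1612]
[0.5469 0.1551 0.1695]
[0.5445 0.1555 0.1648]
[0.5417 0.1553 0.1661]
[0.5085 0.1544 0.166 ]
[0.5057 0.1541 0.1678]
[0.503  0.1541 0.1669]
[0.6338 0.1551 0.1661]
[0.6307 0.1548 0.1678]
[0.6282 0.1549 0.166 ]
[0.592  0.1541 0.1642]
[0.5888 0.1537 0.1674]
[0.5862 0.1538 0.1661]
[0.5472 0.1525 0.1675]
[0.5444 0.1525 0.1671]
[0.542  0.1529 0.1626]
[0.6336 0.1522 0.1678]
[0.6308 0.1521 0.1677]
[0.6279 0.152  0.168 ]
[0.5916 0.151  0.1675]
[0.5887 0.1508 0.1687]
[0.5862 0.1509 0.1668]
[0.5473 0.1499 0.1664]
[0.5446 0.1499 0.165 ]
[0.5417 0.1496 0.1679]
[0.6309 0.1494 0.1669]
[0.6285 0.1495 0.1645]
[0.6262 0.1497 0.1613]
[0.5918 0.1483 0.167 ]
[0.5889 0.1482 0.1674]
[0.5864 0.1483 0.165 ]
[0.6313 0.1468 0.1649]
[0.6282 0.1465 0.1667]
[0.6257 0.1466 0.1646]
[0.5921 0.1457 0.1646]
[0.5892 0.1456 0.1657]
[0.5863 0.1454 0.1664]
[0.6311 0.1438 0.1667]
[0.6283 0.1438 0.1667]
[0.626  0.144  0.1633]
[0.6311 0.141  0.167 ]
[0.6285 0.1411 0.1654]
[0.6258 0.141  0.1651]
```

```bash
python3 -m pendant '[{"wx":0,"wy":0,"wz":-8,"tx":-3,"ty":-20,"tz":0,"hand":0.7},{"wx":0,"wy":0,"wz":-16,"tx":-7,"ty":-55,"tz":0,"hand":0.7},{"wx":0,"wy":0,"wz":-24,"tx":-13,"ty":-97,"tz":0,"hand":0.7},{"wx":0,"wy":0,"wz":-32,"tx":-19,"ty":-140,"tz":0,"hand":0.7},{"wx":0,"wy":0,"wz":-40.5,"tx":-24,"ty":-182,"tz":0,"hand":0.7},{"wx":0,"wy":0,"wz":-49,"tx":-30,"ty":-225,"tz":0,"hand":0.7},{"wx":0,"wy":0,"wz":-57.5,"tx":-36,"ty":-267,"tz":0,"hand":0.7},{"wx":0,"wy":0,"wz":-66,"tx":-41,"ty":-310,"tz":0,"hand":0.7},{"wx":0,"wy":0,"wz":-74.5,"tx":-47,"ty":-352,"tz":0,"hand":0.7},{"wx":0,"wy":0,"wz":-83,"tx":-53,"ty":-395,"tz":0,"hand":0.7},{"wx":0,"wy":0,"wz":-91,"tx":-57,"ty":-430,"tz":0,"hand":0.7},{"wx":0,"wy":0,"wz":-97,"tx":-60,"ty":-450,"tz":0,"hand":0.7}]' 15
python3 - <<'E'
from h import *
print(tool([.525,.159,.21]), bot.get_obs()["joints"].round(2) if hasattr(bot.get_obs()["joints"],"round") else 0)
E
```

```text
time: 9.15
ee_pos: [0.5198, 0.1341, 0.2637]
ee_rot: [-0.0, 0.764, 0.645, 0.0]
ft_force: [0.0, -0.1, -0.9]
width: 0.0613
(array([25.4,  1. , 53.7]), array([[ 0.167,  0.986, -0.   ],
       [ 0.986, -0.167,  0.001],
       [ 0.   , -0.001, -1.   ]])) [ 0.22  0.3  -0.7   1.72  0.21  1.19 -0.7 ]
```

```bash
python3 -m pendant '[{"wx":0,"wy":0,"wz":-4,"tx":12,"ty":0.5,"tz":10,"hand":0.7},{"wx":0,"wy":0,"wz":-4,"tx":23,"ty":1,"tz":30,"hand":0.7},{"wx":0,"wy":0,"wz":-4,"tx":25.4,"ty":1,"tz":52,"hand":0.7},{"wx":0,"wy":0,"wz":-4,"tx":25.4,"ty":1,"tz":72,"hand":0.7},{"wx":0,"wy":0,"wz":-4,"tx":25.4,"ty":1,"tz":85,"hand":0.7},{"wx":0,"wy":0,"wz":-4,"tx":25.4,"ty":1,"tz":85,"hand":0.7}]' 15
python3 - <<'E'
from h import *
print(tool([.525,.159,.142]))
s,d=snap("scene","s5"); t,_=snap("top","t5")
a=s[100:230,220:370];b=t[140:230,190:290]
rs=lambda c,h:cv2.resize(c,(int(c.shape[1]*h/c.shape[0]),h),interpolation=cv2.INTER_CUBIC)
c=np.hstack([rs(a,350),rs(b,350)])[:,:,::-1]; cv2.imwrite("pics/s5c.png",cv2.convertScaleAbs(c,alpha=1.6)); print(c.shape)
E
```

```text
time: 9.75
ee_pos: [0.5236, 0.1583, 0.1764]
ee_rot: [-0.001, 0.741, 0.672, -0.002]
ft_force: [0.2, 0.6, -0.3]
width: 0.0617
(array([ 0.8,  1.5, 34.4]), array([[ 0.098,  0.995, -0.005],
       [ 0.995, -0.098, -0.   ],
       [-0.001, -0.005, -1.   ]]))
(350, 791, 3)
```

View pics/s5c.png

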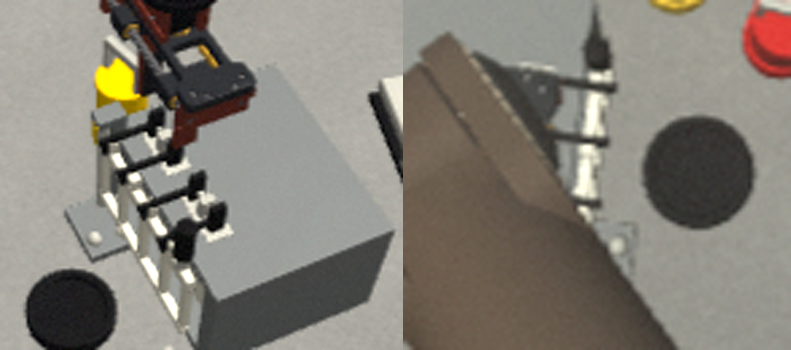

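Run:
```python
from h import *
o=bot.get_obs(); w,x,y,z=o["ee_rot"]; M=R.from_quat([x,y,z,w]).as_matrix(); p=np.array(o["ee_pos"])
f=lambda q:((proj("scene",q)[0]-[220,100]+.5)*350/130).round()
for s in(1,-1):
  for d in (.031,.044): print(s,d,f(p+M[:,1]*s*d),f(p+M[:,1]*s*d+M[:,0]*.01),f(p+M[:,1]*s*d-M[:,0]*.01))
print(f([.5446,.157,.166]),f([.5056,.161,.166]),f([.6295,.148,.166]),o["time"])
s=cv2.imread("pics/s5.png"); c=cv2.resize(s[110:180,240:310],None,fx=8,fy=8,interpolation=cv2.INTER_CUBIC); cv2.imwrite("pics/s5d.png",cv2.convertScaleAbs(c,alpha=1.8))
```

```text
1 0.031 [184. 139.] [193. 136.] [174. 143.]
1 0.044 [190. 149.] [200. 145.] [181. 153.]
-1 0.031 [154.  93.] [163.  90.] [144.  97.]
-1 0.044 [148.  84.] [157.  81.] [138.  87.]
[177. 139.] [159. 110.] [220. 206.] 9.85
```

View pics/s5d.png

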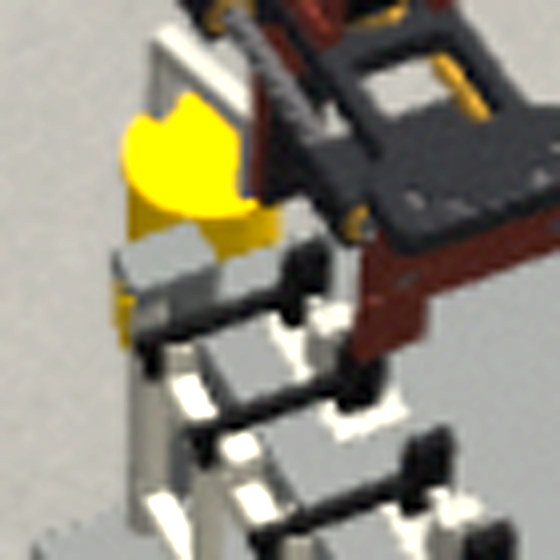

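The fingers are where the projection predicts: tip seen at crop (390,345), just outside catch1_b at (365,350), with catch1_a at (307,248). I'll descend and squeeze.

```bash
python3 -m pendant '[{"wx":0,"wy":0,"wz":0,"tx":0.8,"ty":1.5,"tz":5,"hand":0.7},{"wx":0,"wy":0,"wz":0,"tx":0.8,"ty":1.5,"tz":12,"hand":0.7},{"wx":0,"wy":0,"wz":0,"tx":0.8,"ty":1.5,"tz":17,"hand":0.7}]' 15
python3 -m pendant '[{"wx":0,"wy":0,"wz":0,"tx":0,"ty":0,"tz":8,"hand":0.7},{"wx":0,"wy":0,"wz":0,"tx":0,"ty":0,"tz":14,"hand":0.7},{"wx":0,"wy":0,"wz":0,"tx":0,"ty":0,"tz":16,"hand":0.7}]' 15
```

```text
time: 10.15
ee_pos: [0.5266, 0.1595, 0.1615]
ee_rot: [-0.0, 0.741, 0.671, 0.0]
ft_force: [-0.7, 0.3, -0.3]
width: 0.0613
time: 10.45
ee_pos: [0.5262, 0.1594, 0.1445]
ee_rot: [-0.001, 0.741, 0.671, -0.001]
ft_force: [-0.1, -0.2, 0.4]
width: 0.0615
```

```bash
python3 -m pendant '[{"wx":0,"wy":0,"wz":0,"tx":0,"ty":0,"tz":0,"hand":0.5},{"wx":0,"wy":0,"wz":0,"tx":0,"ty":0,"tz":0,"hand":0.4},{"wx":0,"wy":0,"wz":0,"tx":0,"ty":0,"tz":0,"hand":0.3},{"wx":0,"wy":0,"wz":0,"tx":0,"ty":0,"tz":0,"hand":0.2},{"wx":0,"wy":0,"wz":0,"tx":0,"ty":0,"tz":0,"hand":0.2},{"wx":0,"wy":0,"wz":0,"tx":0,"ty":0,"tz":0,"hand":0.2},{"wx":0,"wy":0,"wz":0,"tx":0,"ty":0,"tz":0,"hand":0.2},{"wx":0,"wy":0,"wz":0,"tx":0,"ty":0,"tz":0,"hand":0.2}]' 15
```

```text
time: 11.25
ee_pos: [0.5258, 0.1594, 0.1446]
ee_rot: [-0.001, 0.741, 0.671, -0.001]
ft_force: [-3.4, -0.1, 0.7]
width: 0.0276
```

Catch 1 is fully squeezed, at 27.6 mm over the jaws. Moving on to catch 2.

```bash
python3 -m pendant '[{"wx":0,"wy":0,"wz":0,"tx":0,"ty":0,"tz":0,"hand":0.5},{"wx":0,"wy":0,"wz":0,"tx":0,"ty":0,"tz":0,"hand":0.7},{"wx":0,"wy":0,"wz":0,"tx":0,"ty":0,"tz":0,"hand":0.7},{"wx":0,"wy":0,"wz":0,"tx":0,"ty":0,"tz":-15,"hand":0.7},{"wx":0,"wy":0,"wz":0,"tx":0,"ty":0,"tz":-35,"hand":0.7},{"wx":0,"wy":0,"wz":0,"tx":0,"ty":10,"tz":-45,"hand":0.7},{"wx":0,"wy":0,"wz":0,"tx":0,"ty":40,"tz":-45,"hand":0.7},{"wx":0,"wy":0,"wz":0,"tx":0,"ty":70,"tz":-45,"hand":0.7},{"wx":0,"wy":0,"wz":0,"tx":0,"ty":82,"tz":-45,"hand":0.7},{"wx":0,"wy":0,"wz":0,"tx":0,"ty":84,"tz":-45,"hand":0.7},{"wx":0,"wy":0,"wz":0,"tx":0,"ty":84,"tz":-30,"hand":0.7},{"wx":0,"wy":0,"wz":0,"tx":0,"ty":84,"tz":-20,"hand":0.7}]' 15
python3 -m pendant '[{"wx":0,"wy":0,"wz":0,"tx":0,"ty":0,"tz":6,"hand":0.7},{"wx":0,"wy":0,"wz":0,"tx":0,"ty":0,"tz":13,"hand":0.7},{"wx":0,"wy":0,"wz":0,"tx":0,"ty":0,"tz":18,"hand":0.7},{"wx":0,"wy":0,"wz":0,"tx":0,"ty":0,"tz":18,"hand":0.7}]' 15
python3 -c "
from h import *
print(tool([.6095,.151,.145]))"
```

```text
time: 12.45
ee_pos: [0.6079, 0.1514, 0.1631]
ee_rot: [-0.001, 0.741, 0.672, -0.001]
ft_force: [-1.0, 0.4, -0.5]
width: 0.0617
time: 12.85
ee_pos: [0.6074, 0.1513, 0.1444]
ee_rot: [-0.001, 0.741, 0.672, -0.002]
ft_force: [-0.4, 0.1, -1.1]
width: 0.0613
(array([-0.1,  2.1, -0.7]), array([[ 0.097,  0.995, -0.005],
       [ 0.995, -0.097, -0.   ],
       [-0.001, -0.005, -1.   ]]))
```

```bash
python3 -m pendant '[{"wx":0,"wy":0,"wz":0,"tx":0,"ty":2,"tz":0,"hand":0.5},{"wx":0,"wy":0,"wz":0,"tx":0,"ty":2,"tz":0,"hand":0.4},{"wx":0,"wy":0,"wz":0,"tx":0,"ty":2,"tz":0,"hand":0.3},{"wx":0,"wy":0,"wz":0,"tx":0,"ty":2,"tz":0,"hand":0.2},{"wx":0,"wy":0,"wz":0,"tx":0,"ty":2,"tz":0,"hand":0.2},{"wx":0,"wy":0,"wz":0,"tx":0,"ty":2,"tz":0,"hand":0.2},{"wx":0,"wy":0,"wz":0,"tx":0,"ty":2,"tz":0,"hand":0.2},{"wx":0,"wy":0,"wz":0,"tx":0,"ty":2,"tz":0,"hand":0.2}]' 15
python3 -m pendant '[{"wx":0,"wy":0,"wz":0,"tx":0,"ty":0,"tz":0,"hand":0.5},{"wx":0,"wy":0,"wz":0,"tx":0,"ty":0,"tz":0,"hand":0.6},{"wx":0,"wy":0,"wz":0,"tx":0,"ty":0,"tz":0,"hand":0.6},{"wx":0,"wy":0,"wz":0,"tx":0,"ty":0,"tz":-15,"hand":0.6},{"wx":0,"wy":0,"wz":0,"tx":0,"ty":0,"tz":-45,"hand":0.6},{"wx":0,"wy":0,"wz":0,"tx":0,"ty":0,"tz":-80,"hand":0.6},{"wx":0,"wy":0,"wz":0,"tx":0,"ty":0,"tz":-100,"hand":0.6}]' 15
python3 - <<'E'
from h import *
print(bot.get_obs()["joints"]); print(tool([.645,.1005,.215]))
s,d=snap("scene","s6")
a=s[120:240,225:365];b=s[170:300,50:200]
rs=lambda c,h:cv2.resize(c,(int(c.shape[1]*h/c.shape[0]),h),interpolation=cv2.INTER_CUBIC)
c=np.hstack([rs(a,330),rs(b,330)])[:,:,::-1]; cv2.imwrite("pics/s6c.png",cv2.convertScaleAbs(c,alpha=1.7)); print(c.shape)
E
```

```text
time: 13.65
ee_pos: [0.6103, 0.1511, 0.1446]
ee_rot: [-0.001, 0.741, 0.672, -0.001]
ft_force: [5.8, 0.8, -2.6]
width: 0.0275
time: 14.35
ee_pos: [0.6111, 0.1518, 0.2486]
ee_rot: [-0.0, 0.741, 0.672, 0.0]
ft_force: [1.8, -0.0, -0.3]
width: 0.0527
[ 0.14166087  0.48337842 -0.66942238  1.51738255  0.30805689  1.24786874
 -0.66721777]
(array([-47.8,  38.7,  33.6]), array([[ 0.097,  0.995,  0.   ],
       [ 0.995, -0.097,  0.001],
       [ 0.001,  0.   , -1.   ]]))
(330, 765, 3)
```

View pics/s6c.png

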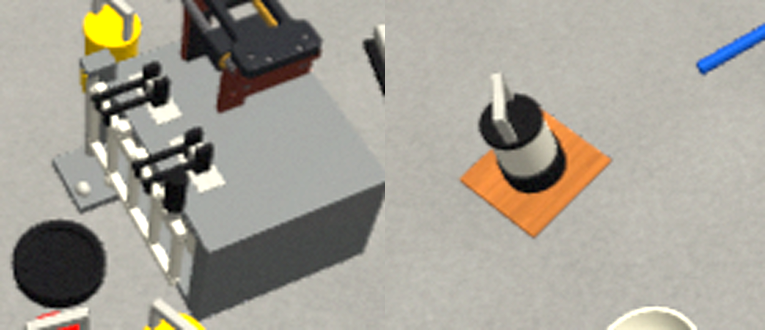

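Both catches are closed up: the pairs at (130,85) and (175,155) are drawn together. The lantern stands on the coaster with its foot near (533,172) against the coaster centre at (536,169). Next is the knob.

```bash
python3 -m pendant '[{"wx":0,"wy":0,"wz":0,"tx":-15,"ty":12,"tz":0,"hand":0.6},{"wx":0,"wy":0,"wz":0,"tx":-35,"ty":28,"tz":15,"hand":0.6},{"wx":0,"wy":0,"wz":0,"tx":-46,"ty":37,"tz":30,"hand":0.6},{"wx":0,"wy":0,"wz":0,"tx":-47.5,"ty":38.5,"tz":34,"hand":0.6},{"wx":0,"wy":0,"wz":0,"tx":-47.5,"ty":38.5,"tz":50,"hand":0.6},{"wx":0,"wy":0,"wz":0,"tx":-47.5,"ty":38.5,"tz":72,"hand":0.6},{"wx":0,"wy":0,"wz":0,"tx":-47.5,"ty":38.5,"tz":88,"hand":0.6},{"wx":0,"wy":0,"wz":0,"tx":-47.5,"ty":38.5,"tz":95,"hand":0.6},{"wx":0,"wy":0,"wz":0,"tx":-47.5,"ty":38.5,"tz":95,"hand":0.6}]' 15
python3 -m pendant '[{"wx":0,"wy":0,"wz":0,"tx":0,"ty":0,"tz":0,"hand":0.4},{"wx":0,"wy":0,"wz":0,"tx":0,"ty":0,"tz":0,"hand":0.25},{"wx":0,"wy":0,"wz":0,"tx":0,"ty":0,"tz":0,"hand":0},{"wx":0,"wy":0,"wz":0,"tx":0,"ty":0,"tz":0,"hand":0},{"wx":0,"wy":0,"wz":0,"tx":0,"ty":0,"tz":0,"hand":0},{"wx":0,"wy":0,"wz":0,"tx":0,"ty":0,"tz":0,"hand":0}]' 30
python3 - <<'E'
from h import *
o=bot.get_obs(); p=np.array(o["ee_pos"]); print(p,o["ft_torque"])
hg=np.array([.4755,.117]); r=p[:2]-hg; print(np.hypot(*r),np.degrees(np.arctan2(r[1],r[0])))
r*=.170/np.hypot(*r)
for a in np.arange(5,106,5): 
  t=np.radians(-a); q=hg+np.array([[np.cos(t),-np.sin(t)],[np.sin(t),np.cos(t)]])@r; print(a,tool([*q,p[2]])[0][:2])
E
```

```text
time: 15.3
ee_pos: [0.6453, 0.1021, 0.1552]
ee_rot: [-0.0, 0.74, 0.672, 0.001]
ft_force: [-0.5, 0.1, 0.8]
width: 0.0526
time: 15.9
ee_pos: [0.6454, 0.1021, 0.1556]
ee_rot: [-0.0, 0.74, 0.672, 0.001]
ft_force: [-0.8, -1.4, 2.7]
width: 0.0196
[0.64544102 0.10212603 0.15557714] [-0.0275327   0.11580085  0.01178117]
0.1705906925091064 -5.002027109120438
5 [-14.8  -1.1]
10 [-29.5  -2.9]
15 [-44.1  -6. ]
20 [-58.2 -10.3]
25 [-72.  -15.9]
30 [-85.2 -22.6]
35 [-97.8 -30.5]
40 [-109.6  -39.4]
45 [-120.7  -49.3]
50 [-130.8  -60.1]
55 [-139.9  -71.8]
60 [-148.   -84.3]
65 [-155.   -97.3]
70 [-160.8 -111. ]
75 [-165.3 -125.1]
80 [-168.7 -139.6]
85 [-170.8 -154.2]
90 [-171.5 -169. ]
95 [-171.  -183.9]
100 [-169.2 -198.6]
105 [-166.1 -213.1]
```

```bash
python3 -m pendant '[{"wx":0,"wy":0,"wz":0,"tx":-7,"ty":-0.5,"tz":0,"hand":0},{"wx":0,"wy":0,"wz":0,"tx":-14.8,"ty":-1.1,"tz":0,"hand":0},{"wx":0,"wy":0,"wz":0,"tx":-22,"ty":-2,"tz":0,"hand":0},{"wx":0,"wy":0,"wz":0,"tx":-29.5,"ty":-2.9,"tz":0,"hand":0},{"wx":0,"wy":0,"wz":0,"tx":-37,"ty":-4.4,"tz":0,"hand":0},{"wx":0,"wy":0,"wz":0,"tx":-44,"ty":-6,"tz":0,"hand":0}]' 30
python3 - <<'E'
from h import *
o=bot.get_obs(); p=np.array(o["ee_pos"]); print(o["joints"])
hg=np.array([.4755,.117]); r=p[:2]-hg; print(np.hypot(*r),np.degrees(np.arctan2(r[1],r[0])))
E
```

```text
time: 16.5
ee_pos: [0.6348, 0.0583, 0.1556]
ee_rot: [-0.0, 0.74, 0.672, 0.001]
ft_force: [-1.6, 1.5, 3.0]
width: 0.0196
[ 0.26220005  0.57141742 -0.62514483  1.60726309  0.36523433  1.08028797
 -0.55746933]
0.1697923090226185 -20.23835865674555
```

```bash
python3 -m pendant '[{"wx":0,"wy":0,"wz":0,"tx":-14,"ty":-4.3,"tz":0,"hand":0},{"wx":0,"wy":0,"wz":0,"tx":-28,"ty":-10,"tz":0,"hand":0},{"wx":0,"wy":0,"wz":0,"tx":-41,"ty":-16.6,"tz":0,"hand":0},{"wx":0,"wy":0,"wz":0,"tx":-54,"ty":-24.5,"tz":0,"hand":0},{"wx":0,"wy":0,"wz":0,"tx":-65.5,"ty":-33.4,"tz":0,"hand":0},{"wx":0,"wy":0,"wz":0,"tx":-76.6,"ty":-43.3,"tz":0,"hand":0},{"wx":0,"wy":0,"wz":0,"tx":-86.7,"ty":-54,"tz":0,"hand":0},{"wx":0,"wy":0,"wz":0,"tx":-96,"ty":-66,"tz":0,"hand":0},{"wx":0,"wy":0,"wz":0,"tx":-104,"ty":-78,"tz":0,"hand":0},{"wx":0,"wy":0,"wz":0,"tx":-104,"ty":-78,"tz":0,"hand":0}]' 30
python3 - <<'E'
from h import *
o=bot.get_obs(); p=np.array(o["ee_pos"]); print(o["joints"])
hg=np.array([.4755,.117]); r=p[:2]-hg; print(np.hypot(*r),np.degrees(np.arctan2(r[1],r[0])))
r*=.170/np.hypot(*r)
for a in np.arange(5,46,5): 
  t=np.radians(-a); q=hg+np.array([[np.cos(t),-np.sin(t)],[np.sin(t),np.cos(t)]])@r; print(a,tool([*q,p[2]])[0][:2])
E
```

```text
time: 17.5
ee_pos: [0.5444, -0.0364, 0.1554]
ee_rot: [-0.002, 0.74, 0.672, 0.001]
ft_force: [-3.3, 9.5, 2.5]
width: 0.0198
[ 0.4896861   0.42795091 -0.65703839  1.83258485  0.30374043  0.98425757
 -0.39009217]
0.16811538935245043 -65.81596259675769
5 [ -8.4 -12.3]
10 [-14. -26.]
15 [-18.4 -40.2]
20 [-21.5 -54.7]
25 [-23.4 -69.4]
30 [-23.9 -84.2]
35 [-23.2 -99. ]
40 [ -21.2 -113.7]
45 [ -17.9 -128.2]
```

```bash
python3 -m pendant '[{"wx":0,"wy":0,"wz":0,"tx":-6.5,"ty":-13,"tz":0,"hand":0},{"wx":0,"wy":0,"wz":0,"tx":-12,"ty":-26.5,"tz":0,"hand":0},{"wx":0,"wy":0,"wz":0,"tx":-16.2,"ty":-40.5,"tz":0,"hand":0},{"wx":0,"wy":0,"wz":0,"tx":-19.3,"ty":-55,"tz":0,"hand":0},{"wx":0,"wy":0,"wz":0,"tx":-21,"ty":-69.5,"tz":0,"hand":0},{"wx":0,"wy":0,"wz":0,"tx":-21.5,"ty":-84,"tz":0,"hand":0},{"wx":0,"wy":0,"wz":0,"tx":-20.7,"ty":-98.5,"tz":0,"hand":0},{"wx":0,"wy":0,"wz":0,"tx":-18.7,"ty":-113,"tz":0,"hand":0},{"wx":0,"wy":0,"wz":0,"tx":-18.7,"ty":-113,"tz":0,"hand":0},{"wx":0,"wy":0,"wz":0,"tx":-18.7,"ty":-113,"tz":0,"hand":0}]' 30
python3 - <<'E'
from h import *
o=bot.get_obs(); p=np.array(o["ee_pos"]); print(o["joints"])
hg=np.array([.4755,.117]); r=p[:2]-hg; print(np.hypot(*r),np.degrees(np.arctan2(r[1],r[0])))
s,d=snap("scene","s7"); t,_=snap("top","t7")
a=s[110:320,50:340];b=t[100:260,170:400]
rs=lambda c,w:cv2.resize(c,(w,int(c.shape[0]*w/c.shape[1])),interpolation=cv2.INTER_CUBIC)
c=np.vstack([rs(a,400),rs(b,400)])[:,:,::-1]; cv2.imwrite("pics/s7c.png",cv2.convertScaleAbs(c,alpha=1.7)); print(c.shape)
E
```

```text
time: 18.5
ee_pos: [0.4297, -0.0438, 0.1555]
ee_rot: [-0.002, 0.74, 0.672, 0.002]
ft_force: [2.6, 6.5, -1.9]
width: 0.0193
[ 0.62697186  0.23575901 -0.71526789  2.0833858   0.19235156  0.88687234
 -0.29270138]
0.16718277373778004 -105.90566776663458
(567, 400, 3)
```

View pics/s7c.png

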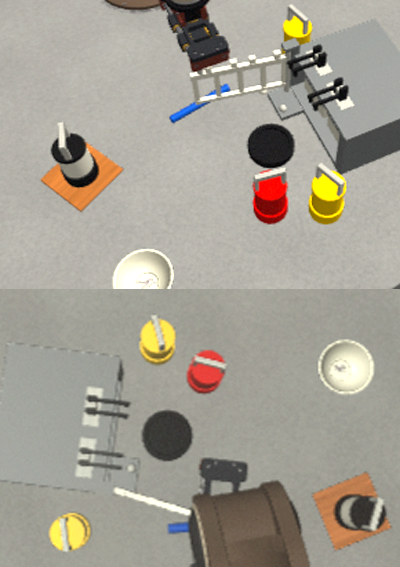

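The gate stands wide, about 100°, with the knob in the fingers, the lantern on the coaster and the bystanders unmoved. I'll run one last numeric check and a short settle before handing in.

```bash
python3 -m pendant '[{"wx":0,"wy":0,"wz":0,"tx":1,"ty":-1,"tz":0,"hand":0},{"wx":0,"wy":0,"wz":0,"tx":1,"ty":-1,"tz":0,"hand":0},{"wx":0,"wy":0,"wz":0,"tx":1,"ty":-1,"tz":0,"hand":0},{"wx":0,"wy":0,"wz":0,"tx":1,"ty":-1,"tz":0,"hand":0},{"wx":0,"wy":0,"wz":0,"tx":1,"ty":-1,"tz":0,"hand":0}]' 30
python3 - <<'E'
from h import *
t,d=bot.grab_frame("top"); P=[(u,v) for u in range(345,415) for v in range(195,260)]; W=withdepth("top",P,d)
b=W[(W[:,2]>.135)&(W[:,2]<.150)]; c=W[(W[:,2]>.092)&(W[:,2]<.108)]
print("bar",len(b),(b.max(0)+b.min(0))/2,"cap",len(c),(c.max(0)+c.min(0))/2,"coaster .4439 -.3158")
P=[(u,v) for u in range(225,285) for v in range(195,240)]; W=withdepth("top",P,d); g=np.array([t[v,u].min() for u,v in P])
m=(W[:,2]>.110)&(W[:,2]<.135)&(g>90)&(W[:,1]<.11); q=W[m][:,:2]
l=cv2.fitLine(q.astype(np.float32),cv2.DIST_HUBER,0,.01,.01).ravel(); print("gate leaf",len(q),l,np.degrees(np.arctan2(l[1],l[0])))
E
```

```text
time: 19.1
ee_pos: [0.429, -0.0433, 0.1556]
ee_rot: [-0.002, 0.74, 0.672, 0.002]
ft_force: [1.3, -1.4, 1.1]
width: 0.0194
bar 84 [ 0.44296173 -0.31328316  0.14090169] cap 243 [ 0.44318567 -0.31320249  0.09977193] coaster .4439 -.3158
gate leaf 114 [0.28096107 0.9597192  0.45489812 0.04632464] 73.68243
```

```bash
python3 -c "
from station import bot
print(bot.job_done())"
```

```text
the job is handed in; nothing more can be done
None
```

The job is done and handed in at about 19 s on the robot's clock, well under the 72 s limit.

- **Lantern:** I lifted it by its handle and set it down on the coaster, releasing only once the force reading showed contact. The last check has it upright and about 3 mm from the coaster's centre.
- **Catches:** I squeezed the one nearest the hinge first, then the other. Both closed to about 27.5 mm over the jaws, where fully squeezed is 28 mm.
- **Gate:** I took it by the knob and swung it past the detent. The camera fit puts the leaf at about 101° open. The knob is still held at 30 N grip, with wrist forces under 2 N after settling.
- **Bystanders:** the bowl and marker looked unmoved in the last picture viewed. The stapler was outside that crop, and the arm never went near it.

Nothing failed. The one disagreement was about 10 N of sideways pull midway through the swing, because my hinge estimate was a few millimetres off. I shortened the arc slightly and the force dropped.

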